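Fit the right socket to the valve block's nut

ROBOT

A 6-joint arm with a two-finger parallel gripper is mounted at the origin on the work surface. World frame = base frame: x ahead of the robot, y to its left, z up, the work surface at z = 0. Lengths are in m, angles in degrees, forces in N, time in s.
With the tool pointing down it reaches from about 0.375 to 0.9 m from the base axis. Payload 3.1 kg.
Tool frame: the origin (TCP) lies between the finger pads; the fingertips stand 11 mm ahead of it and the grasp point (between the pads) lies 8 mm behind it; x points along the fingers, y is the direction in which the jaws open and shut, and the axes are right-handed (so a half turn about x gives the same grasp; the last joint's range is limited). The gripper opens to 87 mm and grips with 3 to 60 N. Pads are 19 mm wide; open, the fingers measure 117 mm over their backs; the gripper's body (75 mm by 190 mm) begins 51 mm behind the grasp point.
Start: joints at [-81.904, 30.224, 82.088, -0, 67.689, -10.227], TCP at [0.197, -0.593, 0.234] pointing down, gripper open.
Joint ranges: [-176.69, 176.69], [-43.24, 126.21], [12.49, 139.97], [-82, 262], [0, 151.66], [-163.58, 163.58]. Speed limits (degrees/s): [159.86, 159.86, 180, 180, 180, 180].

INTERFACE

Orientations are given as a 3x3 rotation matrix whose columns are the frame's x, y, z axes.
In Python, from rig import bot gives the robot as it stands.
- The arm moves only by the shell command python3 -m inch 'ROWS' [OPENING]. ROWS is a JSON object of lists of equal length, an entry for each row: "dp": the shift along the tool's x, y, z in mm, a list of three; "yaw": the turn about the tool's x in degrees. In form: {"dp": [[tx, ty, tz], ...], "yaw": [yaw, ...]}. A call has 1 to 20 rows; each row shifts and turns the commanded pose from where the row before left it, along the tool's axes as they then stand; what a row does not reach is not made up. A row lasts 1/12 s, in which the tool goes at most 41.7 mm and 7.16 degrees, less where a joint would pass 70% of its speed; a pose out of reach is approached as far as the arm can. A call is refused whole if a number of a shift passes 41.7 or a number of a turn 7.16, either way. A call with a gripper value outside its range is refused whole. OPENING is the finger opening in mm, from 0 to 87, set as the call begins (- or left out, the last holds). The fingers move at their own pace and stop on an object; the grip force is fixed at half the most. Time passes only in rows, so rows that do not move let the fingers close. It gives the time, the measured TCP pose, the force and the opening at its end, in the units of the state.
- bot.read_state(): the state, without advancing time (a new reading comes with each control period).
- bot.capture(name): name is "side" or "top"; returns a dict with "color" (480x640x3 uint8, red, green, blue), "intrinsics" (3x3 intrinsics, pixels), "pose" (4x4, takes a point from camera to world coordinates). Camera axes: x right, y down, z forward; pixel columns grow to the right and rows downward; lengths in m; the calibration is good to about 2 mm. A picture is of the moment at which its call begins. There is no depth.
- bot.hand_in(): hands the job in, once; it reports no verdict.
The state is a dict: "time_s": time; "joint_positions": joint angles; "qvel": joint speeds; "tau": joint torques, N m; "position": TCP position; "tcp_rot": TCP orientation; "force": force on the tool from outside, world axes, zero at the start; "moment": the same for the moment, N m; "opening": opening from 0.0 (shut) to 1.0 (fully open).
Only numpy, scipy, OpenCV 4.12 (cv2) and the standard library are available. Lean on these libraries where they do the work, as an engineer would, in place of code of your own. Each camera call takes 0.05 s, during which the arm holds its last target.

TASK

Push the blue valve block that stands by itself on the bench onto the round green mat, sliding it without lifting, until its round base is wholly on the mat. Then try the sockets from the red rack on its nut and keep the one that fits: the smallest that goes fully down; any that does not fit goes back on the rack, standing upright. Finish while still gripping the right socket, upright and fully home on the nut, with the block still on the mat and the two parked blocks and everything else on the bench left where they were.

Things in the scene. Friction and masses are not known exactly. Their poses are not given: they have to be found in the camera images.
- valve_a: loose valve block, 0.6 to 1.1 kg: blue round base 80 mm across, 30 mm high; brass collar 48 mm across, 8 mm high; steel hex nut 18.5 mm high, its top 4 mm bevelled. Brass hose stub, 16 mm up, sticks out 20 mm at +x. Origin: centre of underside, z up. Two nut flats face +x and -x. Nut 19, 24 or 30 mm across flats, one size per block, unmarked; which block is the lone one by the mat changes
- valve_b: loose valve block, 0.6 to 1.1 kg: blue round base 80 mm across, 30 mm high; brass collar 48 mm across, 8 mm high; steel hex nut 18.5 mm high, its top 4 mm bevelled. Brass hose stub, 16 mm up, sticks out 20 mm at +x. Origin: centre of underside, z up. Two nut flats face +x and -x. Nut 19, 24 or 30 mm across flats, one size per block, unmarked; which block is the lone one by the mat changes
- valve_c: loose valve block, 0.6 to 1.1 kg: blue round base 80 mm across, 30 mm high; brass collar 48 mm across, 8 mm high; steel hex nut 18.5 mm high, its top 4 mm bevelled. Brass hose stub, 16 mm up, sticks out 20 mm at +x. Origin: centre of underside, z up. Two nut flats face +x and -x. Nut 19, 24 or 30 mm across flats, one size per block, unmarked; which block is the lone one by the mat changes
- valve_a_nut (a point): foot of valve_a's nut, on its axis, on top of the brass collar 38 mm above the block's underside; axes as the block's. A fully seated socket has its bottom rim here; one too small stays 15 mm or more higher on the bevel, one too large drops on but is loose by several mm. The fitting one has 1 mm of play on each side
- valve_b_nut (a point): foot of valve_b's nut, on its axis, on top of the brass collar 38 mm above the block's underside; axes as the block's. A fully seated socket has its bottom rim here; one too small stays 15 mm or more higher on the bevel, one too large drops on but is loose by several mm. The fitting one has 1 mm of play on each side
- valve_c_nut (a point): foot of valve_c's nut, on its axis, on top of the brass collar 38 mm above the block's underside; axes as the block's. A fully seated socket has its bottom rim here; one too small stays 15 mm or more higher on the bevel, one too large drops on but is loose by several mm. The fitting one has 1 mm of play on each side
- socket_small: smallest socket, 0.1 to 0.3 kg, one piece 78 mm tall: round part 33 mm across, 34 mm tall, blue band; above it a dark square adapter 22 x 22 mm, 44 mm tall, to grip. Hex bore from below, 21 mm across flats, 20 mm deep. Origin: centre of bottom rim, z up; bore flats and adapter faces face +x and -x. It stands, bottom down, over a rack post
- socket_middle: middle socket, 0.1 to 0.3 kg, one piece 78 mm tall: round part 39 mm across, 34 mm tall, orange band; above it a dark square adapter 22 x 22 mm, 44 mm tall, to grip. Hex bore from below, 26 mm across flats, 20 mm deep. Origin: centre of bottom rim, z up; bore flats and adapter faces face +x and -x. It stands, bottom down, over a rack post
- socket_large: largest socket, 0.1 to 0.3 kg, one piece 78 mm tall: round part 46 mm across, 34 mm tall, yellow band; above it a dark square adapter 22 x 22 mm, 44 mm tall, to grip. Hex bore from below, 32 mm across flats, 20 mm deep. Origin: centre of bottom rim, z up; bore flats and adapter faces face +x and -x. It stands, bottom down, over a rack post
- rack: red socket rack, fixed: plate 235 x 60 x 12 mm, long along its x; three black posts 14 mm thick and 12 mm high stand on it, 75 mm apart at x = -75, 0 and 75 mm. Origin at the centre of the underside. At first a socket stands over each, in any order, its bottom on the plate (12 mm up), faces within 0.1 rad of the rack's
- mat: round green mat, 124 mm across, flat and flush with the bench (things slide over it), small white dot in the centre. Origin at its centre
- parking: grey parking strip with yellow edge, flat, 320 mm along x by 110 mm; two valve blocks not wanted stand on it. Origin at its centre
- jar: amber jar 52 mm across, 75 mm tall; bystander
- mouse: black computer mouse about 75 mm long, 31 mm high; bystander
- weight: brass weight 40 mm across, 54 mm tall; bystander
- screwdriver: orange screwdriver lying on the bench; bystander
- sensor: black sensor box 50 x 70 x 24 mm with a brass stub; bystander

How it is judged (in metres and radians):
On the way, in this order (a step that is already met when the one before it is completed fails the run):
1. the lone valve block has been slid onto the mat (((horizontal distance between valve_a and mat below 0.02 m and angle between valve_a's own z axis and vertical below 0.05 rad and height (world z) of valve_a below 0.004 m) or (horizontal distance between valve_b and mat below 0.02 m and angle between valve_b's own z axis and vertical below 0.05 rad and height (world z) of valve_b below 0.004 m) or (horizontal distance between valve_c and mat below 0.02 m and angle between valve_c's own z axis and vertical below 0.05 rad and height (world z) of valve_c below 0.004 m))), for 0.2 s.
2. the fitting socket is fully home on its nut, the block on the mat ((((horizontal distance between valve_a and mat below 0.02 m and angle between valve_a's own z axis and vertical below 0.05 rad and height (world z) of valve_a below 0.004 m) and (z of socket_middle in the frame of valve_a_nut between -0.003 and 0.003 m and horizontal distance between socket_middle and valve_a_nut below 0.004 m and angle between the z axis of socket_middle and the z axis of valve_a, either way round below 0.08 rad)) or ((horizontal distance between valve_b and mat below 0.02 m and angle between valve_b's own z axis and vertical below 0.05 rad and height (world z) of valve_b below 0.004 m) and (z of socket_large in the frame of valve_b_nut between -0.003 and 0.003 m and horizontal distance between socket_large and valve_b_nut below 0.004 m and angle between the z axis of socket_large and the z axis of valve_b, either way round below 0.08 rad)) or ((horizontal distance between valve_c and mat below 0.02 m and angle between valve_c's own z axis and vertical below 0.05 rad and height (world z) of valve_c below 0.004 m) and (z of socket_small in the frame of valve_c_nut between -0.003 and 0.003 m and horizontal distance between socket_small and valve_c_nut below 0.004 m and angle between the z axis of socket_small and the z axis of valve_c, either way round below 0.08 rad)))), for 0.2 s.
At the end, for the whole second after the job is handed in: The block stands flat with its centre within 20 mm of the mat's centre; the socket that matches its nut is on it within 3 mm of fully down, within 4 mm of its axis and 0.08 rad of upright, with the fingers gripping it (over 3 N) and nothing moving; the other two sockets stand upright on the rack ((((horizontal distance between valve_a and mat below 0.02 m and angle between valve_a's own z axis and vertical below 0.05 rad and height (world z) of valve_a below 0.004 m) and (z of socket_middle in the frame of valve_a_nut between -0.003 and 0.003 m and horizontal distance between socket_middle and valve_a_nut below 0.004 m and angle between the z axis of socket_middle and the z axis of valve_a, either way round below 0.08 rad) and contact force between the fingers and socket_middle above 3 N and linear speed of each of valve_a, socket_middle below 0.02 m/s and (z of socket_small in the frame of rack between 0.008 and 0.016 m and x of socket_small in the frame of rack between -0.1 and 0.1 m and y of socket_small in the frame of rack between -0.02 and 0.02 m and angle between socket_small's own z axis and vertical below 0.1 rad) and (z of socket_large in the frame of rack between 0.008 and 0.016 m and x of socket_large in the frame of rack between -0.1 and 0.1 m and y of socket_large in the frame of rack between -0.02 and 0.02 m and angle between socket_large's own z axis and vertical below 0.1 rad)) or ((horizontal distance between valve_b and mat below 0.02 m and angle between valve_b's own z axis and vertical below 0.05 rad and height (world z) of valve_b below 0.004 m) and (z of socket_large in the frame of valve_b_nut between -0.003 and 0.003 m and horizontal distance between socket_large and valve_b_nut below 0.004 m and angle between the z axis of socket_large and the z axis of valve_b, either way round below 0.08 rad) and contact force between the fingers and socket_large above 3 N and linear speed of each of valve_b, socket_large below 0.02 m/s and (z of socket_small in the frame of rack between 0.008 and 0.016 m and x of socket_small in the frame of rack between -0.1 and 0.1 m and y of socket_small in the frame of rack between -0.02 and 0.02 m and angle between socket_small's own z axis and vertical below 0.1 rad) and (z of socket_middle in the frame of rack between 0.008 and 0.016 m and x of socket_middle in the frame of rack between -0.1 and 0.1 m and y of socket_middle in the frame of rack between -0.02 and 0.02 m and angle between socket_middle's own z axis and vertical below 0.1 rad)) or ((horizontal distance between valve_c and mat below 0.02 m and angle between valve_c's own z axis and vertical below 0.05 rad and height (world z) of valve_c below 0.004 m) and (z of socket_small in the frame of valve_c_nut between -0.003 and 0.003 m and horizontal distance between socket_small and valve_c_nut below 0.004 m and angle between the z axis of socket_small and the z axis of valve_c, either way round below 0.08 rad) and contact force between the fingers and socket_small above 3 N and linear speed of each of valve_c, socket_small below 0.02 m/s and (z of socket_middle in the frame of rack between 0.008 and 0.016 m and x of socket_middle in the frame of rack between -0.1 and 0.1 m and y of socket_middle in the frame of rack between -0.02 and 0.02 m and angle between socket_middle's own z axis and vertical below 0.1 rad) and (z of socket_large in the frame of rack between 0.008 and 0.016 m and x of socket_large in the frame of rack between -0.1 and 0.1 m and y of socket_large in the frame of rack between -0.02 and 0.02 m and angle between socket_large's own z axis and vertical below 0.1 rad)))); the arm keeps its last pose, push and grip.
It fails at once if a valve block is lifted more than 12 mm off the bench (height (world z) of any of valve_a, valve_b, valve_c above 0.012 m).
It fails at once if a parked valve block is moved more than 30 mm ((distance of valve_a from where it was at the start of the episode above 0.03 m and world y of valve_a below -0.3 m) or (distance of valve_b from where it was at the start of the episode above 0.03 m and world y of valve_b below -0.3 m) or (distance of valve_c from where it was at the start of the episode above 0.03 m and world y of valve_c below -0.3 m)).
It fails at once if a bystander is moved more than 30 mm (distance of any of jar, mouse, weight, screwdriver, sensor from where it was at the start of the episode above 0.03 m).
It also fails if it takes over 72 s, if anything falls off the work surface, if the arm or the gripper's body presses on something with over 40 N, if the wrist force passes 120 N, or if a joint passes its speed limit or range.

## Working session

There is one attempt and no reset: what is moved stays moved. The work goes in short steps, Python scripts to look and compute and a shell command to move; the robot and the scene stay as the last step left them, time stands still between calls to the robot, and variables do not carry over. Pictures are saved under pics/ and viewed, and the job is handed in when it is done.

```bash
ls; mkdir -p pics; python3 - <<'E'
from rig import bot
import cv2,numpy as np
print(bot.read_state())
for n in("side","top"):
    c=bot.capture(n); cv2.imwrite(f"pics/{n}0.png",c["color"][:,:,::-1]); print(n,c["intrinsics"],c["pose"])
    np.savez(f"pics/{n}0.npz",**c)
E
```

```text
pics
{'time_s': 0.0, 'joint_positions': array([-8.19045551e+01,  3.02769420e+01,  8.21580057e+01,  8.98338496e-05,
        6.76905774e+01, -1.02272481e+01]), 'qvel': array([ 0.01543107,  0.00833945,  0.05361437, -0.04969787, -0.0430564 ,
        0.25065303]), 'tau': array([-2.14594074e-03, -4.40047181e+01, -1.76589561e+01,  6.31670561e-02,
        5.82822226e-02, -1.67311655e-04]), 'position': array([ 0.19640465, -0.59256873,  0.23258435]), 'tcp_rot': array([[-3.07081458e-04,  3.14367570e-01, -9.49301289e-01],
       [ 2.16919763e-03, -9.49298891e-01, -3.14367477e-01],
       [-9.99997600e-01, -2.15575852e-03, -3.90413299e-04]]), 'force': array([ 0.59555653,  0.7107001 , -0.25136171]), 'moment': array([ 0.02485111, -0.05186293,  0.03376053]), 'opening': 1.000249775462503}
side [[589.29464818   0.         316.94440263]
 [  0.         589.29464818 239.87778274]
 [  0.           0.           1.        ]] [[-0.93429913 -0.24970236  0.25442852  0.25011101]
 [-0.35602689  0.68994534 -0.63025415  0.67692189]
 [-0.01816582 -0.67942929 -0.73351608  0.93709539]
 [ 0.          0.          0.          1.        ]]
top [[495.2765986    0.         316.39298359]
 [  0.         495.2765986  231.80356779]
 [  0.           0.           1.        ]] [[ 0.00501409 -0.99397689  0.10947508  0.45443895]
 [-0.99982482 -0.00695736 -0.01737598 -0.04560511]
 [ 0.01803298 -0.10936877 -0.99383765  1.15940571]
 [ 0.          0.          0.          1.        ]]
```

View pics/top0.png

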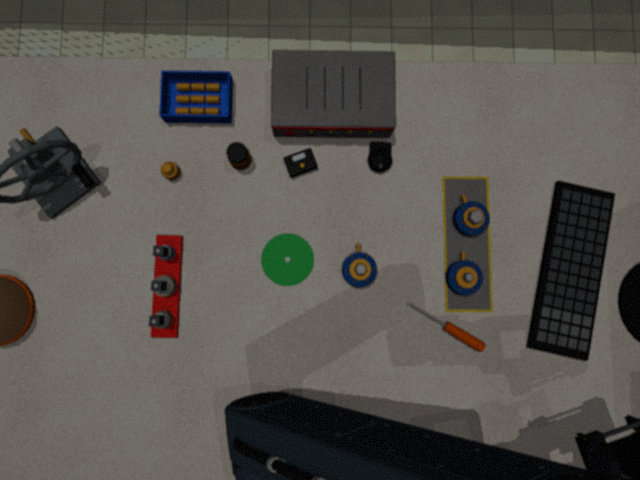

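View pics/side0.png

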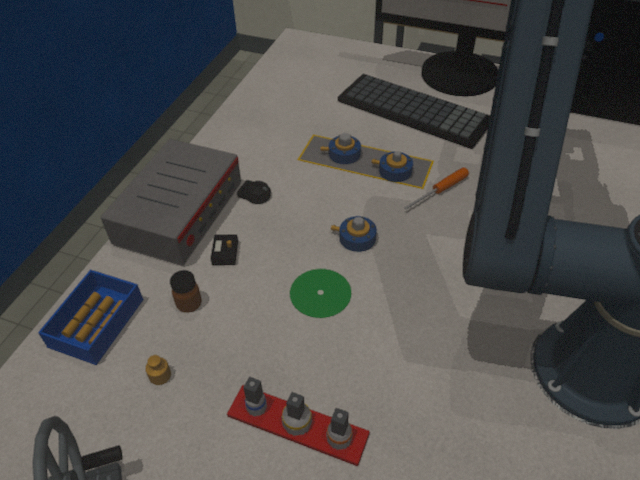

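Top view: the lone block is at px (360,269), the mat at (288,260), the rack at (167,287) with three sockets, and the parked blocks at (470,220) and (465,278). Next I'll zoom in and measure.

```bash
cat > h.py <<'E'
import numpy as np,cv2
def load(n): return dict(np.load(f"pics/{n}.npz"))
def ray(c,p):
    d=np.linalg.inv(c["intrinsics"])@np.array([p[0],p[1],1.]); return c["pose"][:3,3],c["pose"][:3,:3]@d
def onz(c,p,z):
    o,d=ray(c,p); return o+d*(z-o[2])/d[2]
def proj(c,X):
    T=c["pose"]; x=T[:3,:3].T@(np.asarray(X)-T[:3,3]); u=c["intrinsics"]@x; return u[:2]/u[2]
def tri(c1,p1,c2,p2):
    o1,d1=ray(c1,p1);o2,d2=ray(c2,p2)
    A=np.stack([d1,-d2],1);t=np.linalg.lstsq(A,o2-o1,rcond=None)[0]
    a=o1+d1*t[0];b=o2+d2*t[1]; return (a+b)/2,np.linalg.norm(a-b)
def hsv(c): return cv2.cvtColor(c["color"],cv2.COLOR_RGB2HSV)
def blobs(m,amin=30):
    n,l,s,ce=cv2.connectedComponentsWithStats(m.astype(np.uint8)); 
    return [(ce[i],s[i],l==i) for i in range(1,n) if s[i,4]>=amin]
def crop(c,x,y,w,h,k,f):
    cv2.imwrite(f,cv2.resize(c["color"][y:y+h,x:x+w,::-1],None,fx=k,fy=k,interpolation=cv2.INTER_CUBIC))
def snap(tag):
    from rig import bot
    r=[]
    for n in("side","top"):
        c=bot.capture(n); np.savez(f"pics/{n}{tag}.npz",**c); cv2.imwrite(f"pics/{n}{tag}.png",c["color"][:,:,::-1]); r.append(c)
    return r
E
python3 - <<'E'
from h import *
s,t=load("side0"),load("top0")
for n,c in(("side",s),("top",t)):
    H=hsv(c)
    for nm,m in (("green",(abs(H[...,0].astype(int)-60)<15)&(H[...,1]>120)&(H[...,2]>50)),
                 ("red",((H[...,0]<5)|(H[...,0]>174))&(H[...,1]>170)&(H[...,2]>80)),
                 ("blue",(abs(H[...,0].astype(int)-108)<10)&(H[...,1]>110)&(H[...,2]>40)),
                 ("brass",(abs(H[...,0].astype(int)-17)<7)&(H[...,1]>130)&(H[...,2]>100))):
        for ce,st,mm in blobs(m): print(n,nm,ce.round(1),st, onz(c,ce,0).round(4))
crop(t,140,225,60,120,5,"pics/t_rack.png"); crop(s,220,370,160,100,5,"pics/s_rack.png")
crop(t,335,235,60,60,10,"pics/t_v.png"); crop(s,325,205,60,50,10,"pics/s_v.png")
E
```

```text
side green [320.2 293. ] [ 290  270   61   48 2236] [0.5175 0.0048 0.    ]
side red [300.5 428. ] [ 228  386  141   78 2500] [0.4482 0.2823 0.    ]
side blue [86.5 96.4] [    0     0   236   286 37892] [ 1.3869 -0.4239  0.    ]
side blue [598.8  36.7] [594  32  10  10  71] [ 0.054  -1.2386  0.    ]
side blue [344.7 149.3] [329 141  31  15 163] [ 0.6203 -0.4431 -0.    ]
side blue [394.8 166.3] [380 155  32  19 181] [ 0.4835 -0.4221 -0.    ]
side blue [351.7 235.2] [340 221  29  23 182] [ 0.5089 -0.1669  0.    ]
side blue [372.1 232.3] [368 227   8  13  59] [ 0.4696 -0.1904  0.    ]
side blue [ 91.3 315.9] [  39  270  104   95 4149] [0.9176 0.2109 0.    ]
side brass [310.8 155.1] [298 135  34  33  90] [ 0.6924 -0.3931  0.    ]
side brass [344.5 144.2] [336 139  18   9  52] [ 0.6275 -0.4629  0.    ]
side brass [396.  160.4] [387 154  19  12 110] [ 0.4868 -0.4446  0.    ]
side brass [420.2 177.9] [396 160  38  29 100] [ 0.4149 -0.4009  0.    ]
side brass [357.8 172.8] [333 167  52  13  72] [ 0.5609 -0.3685  0.    ]
side brass [452.1 177.8] [436 168  33  22 244] [ 0.3437 -0.4269  0.    ]

[... 1053 characters left out ...]
top blue [464.  277.3] [448 261  35  34 485] [ 0.4773 -0.4125  0.    ]
top brass [212.3  85.8] [207  84  11   4  32] [0.9366 0.1883 0.    ]
top brass [182.   97.4] [177  96  11   4  32] [0.9065 0.2604 0.    ]
top brass [211.7  97.9] [206  97  12   3  32] [0.906  0.1891 0.    ]
top brass [181.6 109.9] [176 108  12   4  34] [0.8754 0.2604 0.    ]
top brass [211.3 110. ] [206 109  12   3  33] [0.8759 0.189  0.    ]
top brass [165.8 167. ] [161 163  10   9  62] [0.7346 0.2929 0.    ]
top brass [359.3 269.2] [350 260  20  20 170] [ 0.4949 -0.1666  0.    ]
top brass [466.  276.8] [457 268  20  19 181] [ 0.4784 -0.4173  0.    ]
top brass [466.1 337.2] [447 324  37  25 148] [ 0.3393 -0.4135  0.    ]
```

```bash
python3 - <<'E'
import cv2,numpy as np
a=cv2.imread("pics/t_rack.png");b=cv2.imread("pics/s_rack.png")
a2=cv2.resize(a,(250,500));cv2.imwrite("pics/c_rack.png",np.hstack([a2,cv2.resize(b,(540,500))]))
cv2.imwrite("pics/s_rack5.png",b)
a=cv2.imread("pics/t_v.png");b=cv2.imread("pics/s_v.png")
cv2.imwrite("pics/c_v.png",np.hstack([cv2.resize(a,(400,400)),cv2.resize(b,(400,400))]))
E
```

```text
(no output)
```

View pics/s_rack5.png

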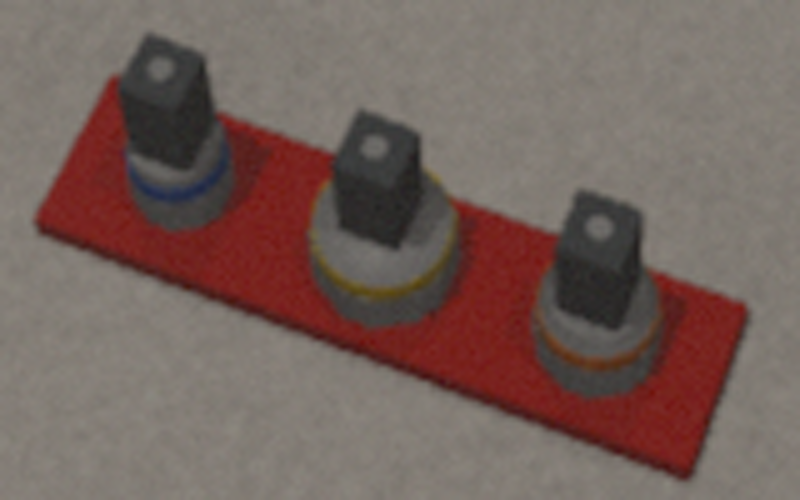

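View pics/t_rack.png

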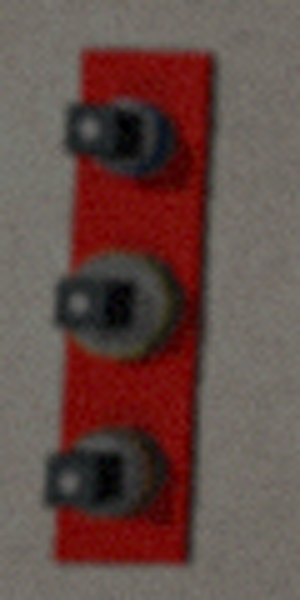

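View pics/c_v.png

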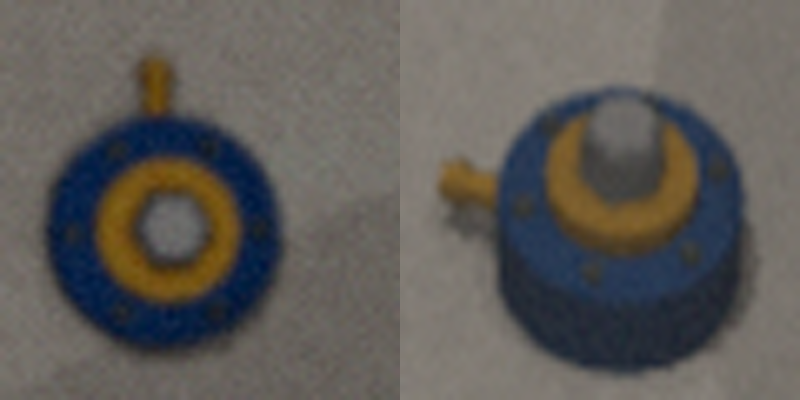

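The rack holds, from far (+x) to near: small (blue band), large (yellow), middle (orange). The white dots on the adapter tops triangulate well. Next I'll take precise measurements, including a nut width comparison over the three blocks.

```bash
python3 - <<'E'
from h import *
s,t=load("side0"),load("top0")
# crop-> pixel (cv2 resize convention)
def px(x0,y0,k,u,v): return np.array([x0+(u+.5)/k-.5,y0+(v+.5)/k-.5])
def dot(c,p,r=3):
    g=cv2.cvtColor(c["color"],cv2.COLOR_RGB2GRAY).astype(float); x,y=int(round(p[0])),int(round(p[1]))
    w=g[y-r:y+r+1,x-r:x+r+1]; w=np.clip(w-np.percentile(w,70),0,None)
    Y,X=np.mgrid[y-r:y+r+1,x-r:x+r+1]; return np.array([(w*X).sum(),(w*Y).sum()])/w.sum()
D={}
for nm,a,b in(("small",(160,68),(90,130)),("large",(375,146),(78,303)),("middle",(600,227),(68,482))):
    ps,pt=dot(s,px(220,370,5,*a),2),dot(t,px(140,225,5,*b),2)
    X,e=tri(s,ps,t,pt); D[nm]=X; print(nm,ps.round(1),pt.round(1),X.round(4),"gap",round(e,4), "top@.09:",onz(t,pt,.09).round(4),"side@.09",onz(s,ps,.09).round(4))
v=D["small"]-D["middle"]; print("rack yaw (x axis dir)",np.degrees(np.arctan2(v[1],v[0])),np.linalg.norm(v[:2]))
# mat dot
def dd(c,p): return dot(c,p,3)
ms,mt=dd(s,(320,293)),dd(t,(287.5,259.5)); print("mat",onz(s,ms,0),onz(t,mt,0),tri(s,ms,t,mt))
# circle fits of base top & collar via brass+blue mask in top
H=hsv(t)
blue=(abs(H[...,0].astype(int)-108)<12)&(H[...,1]>90)&(H[...,2]>30)
for nm,(x,y) in dict(lone=(359,269),p1=(470,218),p2=(465,277)).items():
  for n,c in(("top",t),("side",s)):
    if n=="side":
        x,y=dict(lone=(357,228),p1=(344,146),p2=(396,162))[nm]
    R=16
    h=hsv(c)[y-R:y+R,x-R:x+R]
    m=(h[...,1]<80)&(h[...,2]>90)
    print(nm,n); 
    if 1:
        br=(abs(h[...,0].astype(int)-17)<8)&(h[...,1]>100)&(h[...,2]>80)
        bl=blobs(m,8); 
        for ce,st,_ in bl: print("  grey",(ce+[x-R,y-R]).round(1),st)
        for ce,st,mm in blobs(br,20): print("  brass",(ce+[x-R,y-R]).round(1),st)
o=[]
for (x,y) in ((359,268),(472,216),(465,276)):
    o.append(cv2.resize(t["color"][y-14:y+14,x-14:x+14,::-1],(260,260),interpolation=cv2.INTER_CUBIC))
q=[]
for (x,y) in ((357,226),(344,144),(396,160)):
    q.append(cv2.resize(s["color"][y-14:y+14,x-14:x+14,::-1],(260,260),interpolation=cv2.INTER_CUBIC))
cv2.imwrite("pics/nuts.png",np.vstack([np.hstack(o),np.hstack(q)]))
E
```

```text
small [251.7 383.3] [157.3 250.1] [0.5303 0.2776 0.0905] gap 0.0004 top@.09: [0.5302 0.2777 0.09  ] side@.09 [0.5306 0.2775 0.09  ]
large [294.8 398.9] [155.4 285.2] [0.4553 0.2789 0.0905] gap 0.0003 top@.09: [0.4552 0.2789 0.09  ] side@.09 [0.4556 0.2787 0.09  ]
middle [339.4 415. ] [153.3 321. ] [0.3803 0.2801 0.0909] gap 0.0012 top@.09: [0.3797 0.2802 0.09  ] side@.09 [0.381  0.2798 0.09  ]
rack yaw (x axis dir) -0.9327486654165366 0.15004357541556232
mat [0.51838793 0.00247569 0.        ] [0.51739772 0.00228947 0.        ] (array([5.17870563e-01, 2.43169897e-03, 1.09002754e-04]), np.float64(0.0009994374583451448))
lone top
  grey [345. 255.] [ 0  0  7  7 28]
  grey [372.2 254.8] [25  0  7  7 23]
  grey [360.5 268.5] [14 12  8  8 48]
  grey [344.2 282.4] [ 0 26  5  6 16]
  brass [359.8 268.9] [  7   6  21  21 235]
lone side
  grey [356.1 216.1] [  0   0  32  12 265]
  brass [357.3 228.6] [  6   8  22  15 166]
p1 top
  grey [476.1 216.2] [18 10  9  9 32]
  brass [471.3 217.9] [ 10   5  20  21 119]
p1 side
  grey [344.1 133.8] [  0   0  32  12 267]
  brass [344.3 144.3] [ 7  9 20 10 91]
p2 top
  grey [469.  276.9] [18 14  5  5 12]
  brass [466.2 277. ] [  8   6  20  21 256]
p2 side
  grey [398.4 149.3] [  0   0  32  10 214]
  brass [396.1 160.5] [  7   8  20  13 145]
```

View pics/nuts.png

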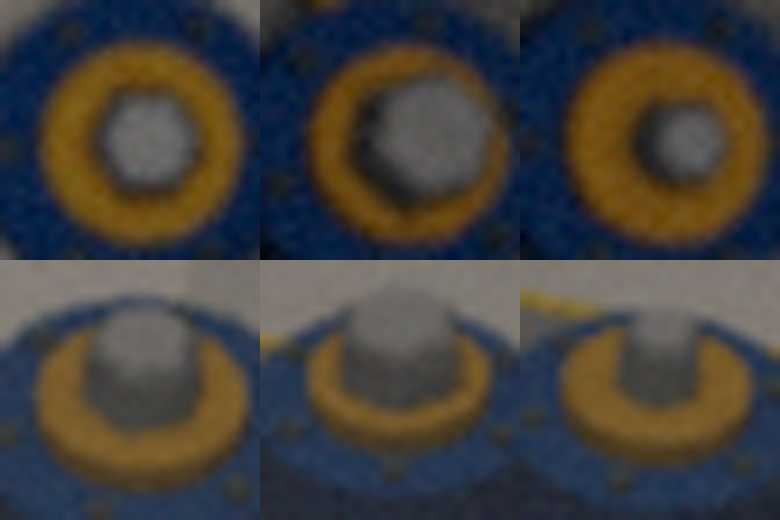

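The comparison is clear: the lone nut is mid-sized (about 24 mm), between the large and small parked ones. So the middle (orange) socket is the candidate, standing at about (0.380, 0.280). The dot heights come out at 0.0905, against 0.090 expected. Now the block's pose.

```bash
cat >> h.py <<'E'
def go(P,th=None,st=None):
    """tool-frame shift (mm) to TCP target P, with jaw axis at th deg; and yaw turn needed"""
    from rig import bot
    st=st or bot.read_state(); R=st["tcp_rot"]; cur=np.degrees(np.arctan2(R[1,1],R[0,1]))
    dy=0 if th is None else -((th-cur+90)%180-90)
    th2=np.radians(cur-dy); y=np.array([np.cos(th2),np.sin(th2),0]);x=np.array([0,0,-1.]);z=np.cross(x,y)
    d=(np.asarray(P)-st["position"])*1000
    print("pos",st["position"].round(4),"jaw",round(cur,2),"yaw turn",round(dy,2),"dp AFTER turn",[round(float(a@d),1) for a in (x,y,z)],"F",st["force"].round(1),"open",round(st["opening"]*87,1),"t",round(st["time_s"],2))
def valve(s,t,ptop,pside,R=24):
    out={}
    for n,c,p in(("top",t,ptop),("side",s,pside)):
        x,y=p; H=hsv(c)[y-R:y+R,x-R:x+R]; h=H[...,0].astype(int)
        br=(abs(h-17)<9)&(H[...,1]>95)&(H[...,2]>70)
        B=blobs(br,6); B.sort(key=lambda b:-b[1][4])
        m=B[0][2]; cn=cv2.findContours(m.astype(np.uint8),cv2.RETR_EXTERNAL,cv2.CHAIN_APPROX_NONE)[0]
        e=cv2.fitEllipse(max(cn,key=len)); col=np.array(e[0])+[x-R,y-R]
        out[n]=onz(c,col,.038); print(n,"collar px",col.round(1),e[1],"->",out[n].round(4))
        for b in B[1:]: print("   stub px",(b[0]+[x-R,y-R]).round(1),b[1][4],onz(c,b[0]+[x-R,y-R],.016).round(4), "dir",np.degrees(np.arctan2(*(onz(c,b[0]+[x-R,y-R],.016)-out[n])[[1,0]])).round(1))
        out[n+"px"]=col
    X,e=tri(s,out["sidepx"],t,out["toppx"]); print("tri",X.round(4),e.round(4)); return X
E
python3 - <<'E'
from h import *
s,t=load("side0"),load("top0")
X=valve(s,t,(359,265),(354,229))
print("nut top@.0565",onz(t,(360.5,268.5),.0565))
m=np.array([.5179,.0024]); v=m-X[:2]; print("push",v,np.degrees(np.arctan2(v[1],v[0])),np.linalg.norm(v))
go([X[0],X[1],.15],np.degrees(np.arctan2(v[1],v[0])))
E
```

```text
top collar px [359.8 269. ] (20.36127281188965, 20.408306121826172) -> [ 0.494  -0.1638  0.038 ]
   stub px [357.9 247.3] 36 [ 0.5448 -0.162   0.016 ] dir 2.1
side collar px [357.5 227. ] (16.56411361694336, 20.239925384521484) -> [ 0.4944 -0.1597  0.038 ]
   stub px [334.5 227.5] 33 [ 0.5467 -0.1616  0.016 ] dir -2.1
tri [ 0.4949 -0.1641  0.0335] 0.0015
nut top@.0565 [ 0.49443353 -0.16350062  0.0565    ]
push [0.02304528 0.16648988] 82.11928107928469 0.16807725724959435
pos [ 0.1964 -0.5927  0.2327] jaw -71.68 yaw turn 26.2 dp AFTER turn [82.7, -465.4, -236.9] F [-0.2  1.7 -0. ] open 87.2 t 0.1
```

```bash
python3 -m inch '{"dp":[[0,0,0],[0,0,0],[0,0,0],[0,0,0],[0,-20,-10],[0,-34,-17.3],[0,-34,-17.3],[0,-34,-17.3],[0,-34,-17.3],[0,-34,-17.3],[0,-34,-17.3],[0,-34,-17.3],[0,-34,-17.3],[0,-34,-17.3],[0,-34,-17.3],[0,-34,-17.3],[0,-34,-17.3],[0,-34,-17.3],[0,-3.4,-2.3],[0,0,0]],"yaw":[6.55,6.55,6.55,6.55,0,0,0,0,0,0,0,0,0,0,0,0,0,0,0,0]}' 87; python3 - <<'E'
from h import *
go([.4943,-.1634,.10],82.1)
E
```

```text
time_s: 1.77
position: [0.496, -0.1627, 0.2333]
tcp_rot: [[-0.0, -0.132, -0.991], [0.0, -0.991, 0.132], [-1.0, -0.0, 0.0]]
force: [-0.6, 0.2, 0.2]
opening: 1.002
pos [ 0.496  -0.1627  0.2333] jaw -97.61 yaw turn 0.29 dp AFTER turn [133.3, 0.9, 1.6] F [-0.6  0.2  0.2] open 87.2 t 1.77
```

Good. I'll come down to z = 0.10 and check the clearance between the jaws by picture.

```bash
python3 -m inch '{"dp":[[35,0.9,1.6],[35,0,0],[35,0,0],[28,0,0],[0,0,0],[0,0,0]],"yaw":[0.3,0,0,0,0,0]}' ; python3 - <<'E'
from h import *
s,t=snap("1")
go([.4943,-.1634,.019],82.1)
crop(s,300,150,130,120,6,"pics/s1c.png");
E
```

```text
time_s: 2.27
position: [0.492, -0.1661, 0.0994]
tcp_rot: [[-0.004, -0.144, -0.99], [0.002, -0.99, 0.144], [-1.0, -0.001, 0.004]]
force: [-0.0, 0.1, 0.2]
opening: 0.995
pos [ 0.4942 -0.1669  0.1019] jaw -98.24 yaw turn -0.34 dp AFTER turn [82.9, -3.5, 0.4] F [0.2 0.5 0.5] open 86.6 t 2.37
```

View pics/side1.png

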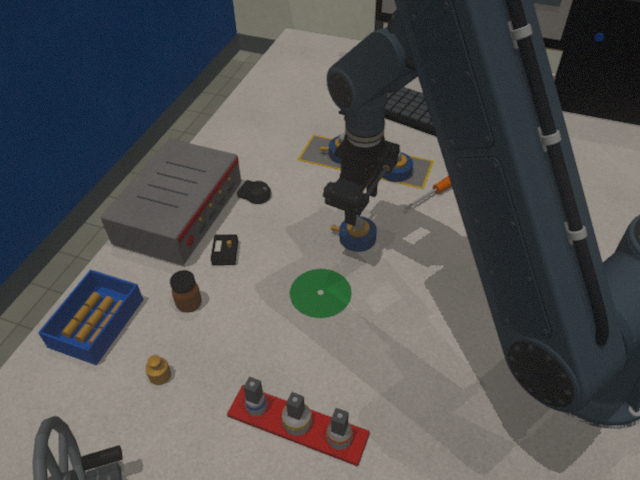

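The gripper is above the lone block at px (357,232), and everything else is undisturbed. The last readings were still settling, so I'll wait and re-read.

```bash
python3 -m inch '{"dp":[[0,0,0],[0,0,0],[0,0,0]],"yaw":[0,0,0]}' ; python3 - <<'E'
from h import *
go([.4943,-.1634,.019],82.1)
E
```

```text
time_s: 2.62
position: [0.4944, -0.166, 0.1021]
tcp_rot: [[0.003, -0.142, -0.99], [-0.002, -0.99, 0.142], [-1.0, 0.001, -0.003]]
force: [0.5, 0.5, -0.5]
opening: 0.999
pos [ 0.4944 -0.166   0.1021] jaw -98.17 yaw turn -0.27 dp AFTER turn [83.1, -2.6, 0.4] F [ 0.5  0.5 -0.5] open 86.9 t 2.62
```

```bash
python3 -m inch '{"dp":[[0,0,0],[0,0,0]],"yaw":[0,0]}' ; python3 - <<'E'
from h import *
go([.4943,-.1634,.019],82.1)
crop(load("top1"),320,200,90,100,6,"pics/t1c.png")
E
```

```text
time_s: 2.78
position: [0.4938, -0.1655, 0.1012]
tcp_rot: [[0.001, -0.142, -0.99], [-0.001, -0.99, 0.142], [-1.0, 0.0, -0.001]]
force: [0.2, -0.4, -0.2]
opening: 0.999
pos [ 0.4938 -0.1655  0.1012] jaw -98.16 yaw turn -0.26 dp AFTER turn [82.2, -2.1, -0.2] F [ 0.2 -0.4 -0.2] open 86.9 t 2.78
```

View pics/t1c.png

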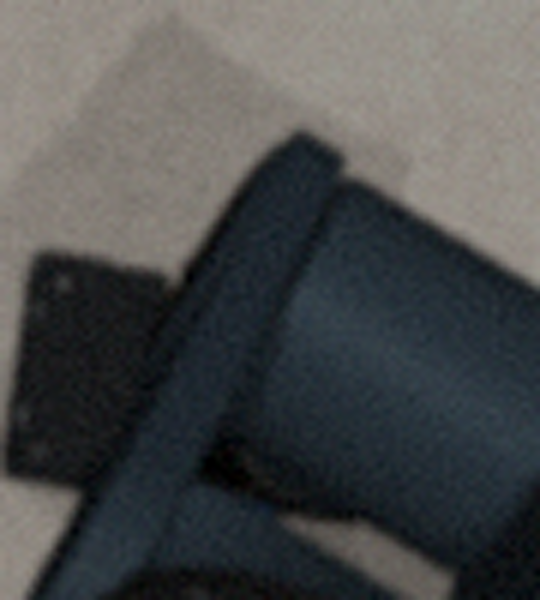

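```bash
python3 -m inch '{"dp":[[25,-2,0],[20,0,0],[8,0,0],[0,0,0],[0,0,0],[3,0,0],[3,0,0],[3,0,0],[0,0,0]],"yaw":[0,0,0,0,0,0,0,0,0]}' ; python3 - <<'E'
from h import *
s,t=snap("2")
go([.4943,-.1634,.019],82.1)
crop(s,310,180,100,80,8,"pics/s2c.png");
E
```

```text
time_s: 3.53
position: [0.4938, -0.1635, 0.0385]
tcp_rot: [[0.0, -0.142, -0.99], [-0.0, -0.99, 0.142], [-1.0, 0.0, -0.0]]
force: [0.5, -0.4, -1.0]
opening: 0.997
pos [ 0.4939 -0.1635  0.0387] jaw -98.18 yaw turn -0.28 dp AFTER turn [19.7, -0.2, -0.4] F [-0.1  0.5  0.2] open 87.3 t 3.63
```

View pics/s2c.png

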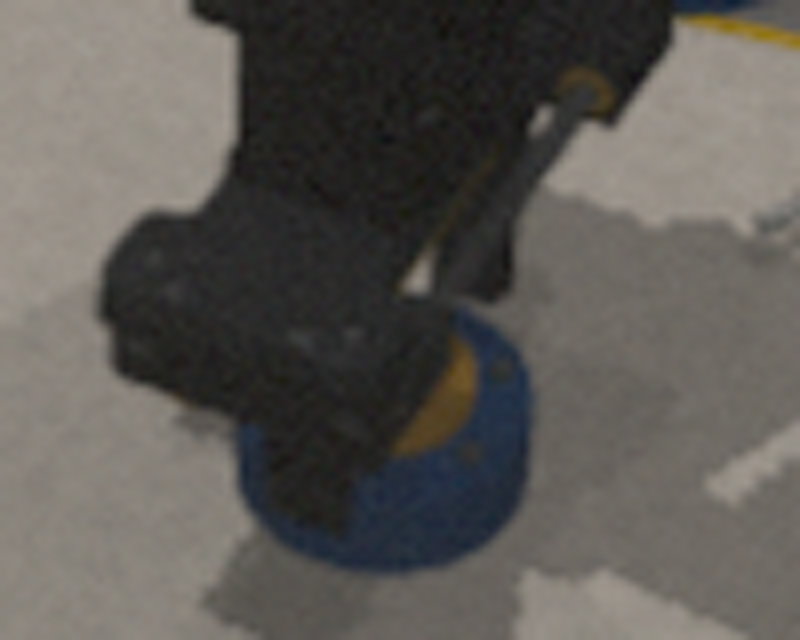

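The tips are at z ≈ 0.028, below the base top, with no force, so they straddle the base. I'll lower the rest of the way.

```bash
python3 -m inch '{"dp":[[6,0,0],[7,0,0],[6.5,0,0],[0,0,0],[0,0,0]],"yaw":[0,0,0,0,0]}' ; python3 - <<'E'
from h import *
go([.5179,.0024,.019],82.1)
E
```

```text
time_s: 4.05
position: [0.4933, -0.1632, 0.0182]
tcp_rot: [[-0.002, -0.142, -0.99], [0.001, -0.99, 0.142], [-1.0, -0.001, 0.002]]
force: [0.7, -0.4, 0.2]
opening: 1.002
pos [ 0.4933 -0.1632  0.0182] jaw -98.18 yaw turn -0.28 dp AFTER turn [-0.8, -167.4, -1.6] F [ 0.7 -0.4  0.2] open 87.1 t 4.05
```

```bash
python3 -m inch '{"dp":[[0,-2,0],[0,-4,0],[0,-8,0],[0,-10,-0.2],[0,-10,-0.2],[0,-10,-0.2],[0,-10,-0.2],[0,-10,0],[0,-10,0],[0,-10,0],[0,-10,0],[0,-10,0],[0,-10,0],[0,-10,0],[0,-10,0],[0,-10,0],[0,-9,0],[0,-6,0],[0,-4,0],[0,0,0]],"yaw":[0,0,0,0,0,0,0,0,0,0,0,0,0,0,0,0,0,0,0,0]}' ; python3 -m inch '{"dp":[[0,-3,0],[0,-2,0],[0,-1,0],[0,0,0],[0,0,0]],"yaw":[0,0,0,0,0]}'; python3 - <<'E'
from h import *
s,t=snap("3")
go([.5179,.0024,.019],82.1)
cv2.imwrite("pics/c3.png",np.hstack([cv2.resize(c["color"][y:y+100,x:x+100,::-1],(400,400),interpolation=cv2.INTER_CUBIC) for c,x,y in((s,270,230),(t,235,200))]))
E
```

```text
time_s: 5.72
position: [0.5178, -0.0009, 0.0191]
tcp_rot: [[-0.0, -0.142, -0.99], [0.001, -0.99, 0.142], [-1.0, -0.001, 0.0]]
force: [0.2, 0.1, 0.8]
opening: 1.0
time_s: 6.13
position: [0.5186, 0.0036, 0.019]
tcp_rot: [[-0.0, -0.143, -0.99], [0.0, -0.99, 0.143], [-1.0, -0.0, 0.0]]
force: [-0.5, -3.0, 0.1]
opening: 0.999
pos [0.5186 0.0036 0.019 ] jaw -98.21 yaw turn -0.31 dp AFTER turn [0.0, 1.3, 0.5] F [-1.2 -4.   0.7] open 87.4 t 6.23
```

View pics/c3.png

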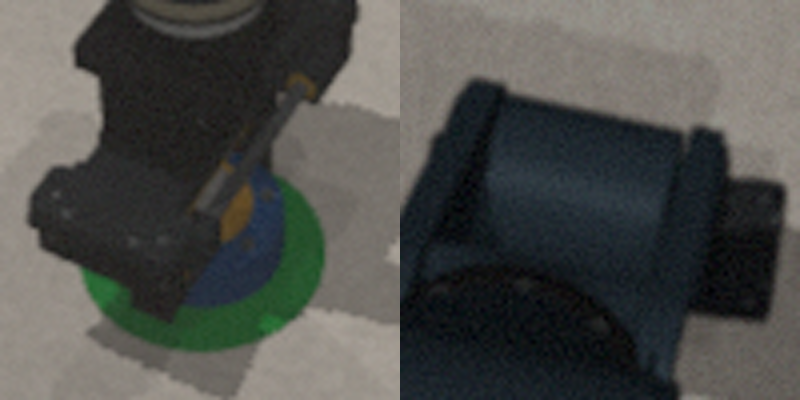

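The block is on the mat. The trailing finger is still pressing with about 4 N, so I'll back off 2 mm, lift clear, and swing toward the rack so the view is free.

```bash
python3 -m inch '{"dp":[[0,2,0],[0,0,0],[-10,0,0],[-20,0,0],[-35,0,0],[-40,0,0],[-40,0,0],[0,0,0],[0,0,0]],"yaw":[0,0,0,0,0,0,0,0,0]}' ; python3 - <<'E'
from h import *
go([.3805,.2800,.165],89.07)
E
```

```text
time_s: 6.98
position: [0.52, 0.0018, 0.1672]
tcp_rot: [[0.007, -0.142, -0.99], [-0.001, -0.99, 0.142], [-1.0, 0.0, -0.007]]
force: [0.0, 1.2, -0.1]
opening: 0.998
pos [0.52   0.0018 0.1672] jaw -98.16 yaw turn -7.23 dp AFTER turn [2.2, -275.9, 144.0] F [ 0.   1.2 -0.1] open 86.8 t 6.98
```

```bash
python3 -m inch '{"dp":[[0,0,0],[0,0,0],[0,-13.8,7.2],[0,-27.6,14.4],[0,-27.6,14.4],[0,-27.6,14.4],[0,-27.6,14.4],[0,-27.6,14.4],[0,-27.6,14.4],[0,-27.6,14.4],[0,-27.6,14.4],[0,-27.6,14.4],[0,-13.8,7.2],[0,0,0],[0,0,0],[0,0,0]],"yaw":[-3.6,-3.6,0,0,0,0,0,0,0,0,0,0,0,0,0,0]}' 60; python3 - <<'E'
from h import *
s,t=snap("4")
go([.3805,.2800,.078],89.07)
cv2.imwrite("pics/c4.png",np.hstack([cv2.resize(c["color"][y:y+100,x:x+100,::-1],(400,400),interpolation=cv2.INTER_CUBIC) for c,x,y in((s,270,230),(t,235,200))]))
crop(s,220,340,160,120,5,"pics/s4r.png")
E
```

```text
time_s: 8.32
position: [0.3783, 0.2798, 0.1634]
tcp_rot: [[-0.002, -0.017, -1.0], [-0.001, -1.0, 0.017], [-1.0, 0.001, 0.002]]
force: [-0.6, -0.1, 0.7]
opening: 0.69
pos [0.3791 0.2793 0.1637] jaw -91.08 yaw turn -0.15 dp AFTER turn [85.7, -0.7, -1.3] F [ 0.3 -0.   0.1] open 59.9 t 8.42
```

View pics/c4.png

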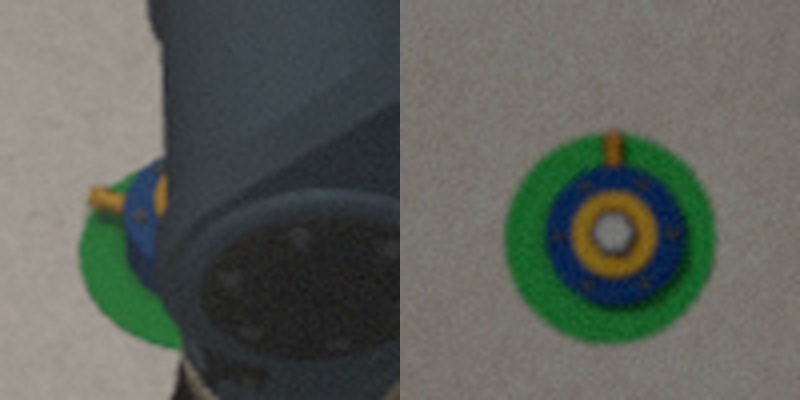

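View pics/s4r.png

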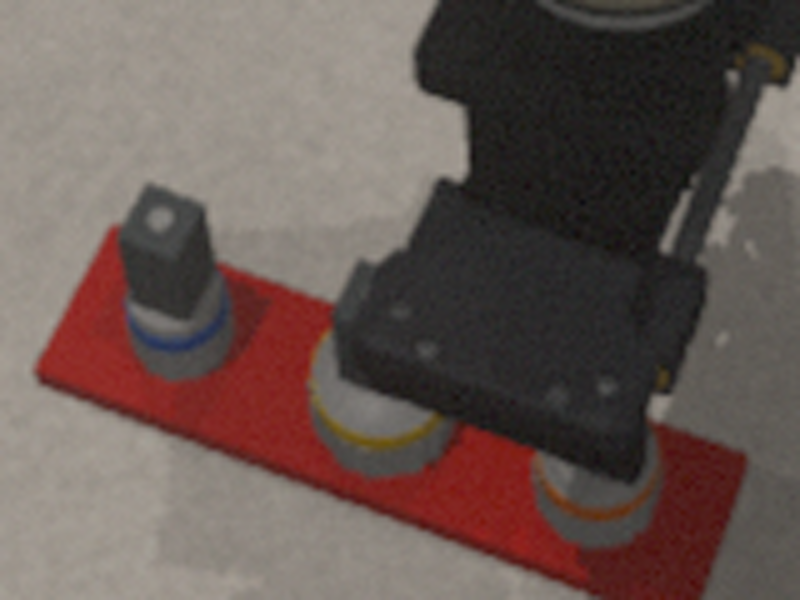

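The block sits centred on the mat with its stub toward +x (top px ≈ (388,258)). Next I'll come down and grip the middle socket.

```bash
python3 -m inch '{"dp":[[15,-0.5,-1.4],[30,0,0],[25,0,0],[15,0,0],[10,0,0],[5,0,0],[0,0,0],[0,0,0]],"yaw":[-0.1,0,0,0,0,0,0,0]}' ; python3 - <<'E'
from h import *
go([.3805,.2800,.0625],89.07)
t=load("top4")
H=hsv(t)[230:290,255:320]; 
g=(abs(H[...,0].astype(int)-60)<15)&(H[...,1]>120)&(H[...,2]>40)
hull=cv2.convexHull(np.argwhere(g)[:,::-1].astype(np.int32)); e=cv2.fitEllipse(hull); print("mat",np.array(e[0])+[255,230],onz(t,np.array(e[0])+[255,230],0))
valve(t,t,(288,256),(288,256))
R=8;x,y=288,258
h=hsv(t)[y-R:y+R,x-R:x+R]; m=(h[...,1]<80)&(h[...,2]>90)
for ce,st,_ in blobs(m,20): print("nut",ce+[x-R,y-R],st,onz(t,ce+[x-R,y-R],.0565))
E
```

```text
time_s: 9.08
position: [0.381, 0.2802, 0.0641]
tcp_rot: [[0.0, -0.017, -1.0], [0.0, -1.0, 0.017], [-1.0, -0.0, -0.0]]
force: [0.2, 0.1, -0.0]
opening: 0.691
pos [0.381  0.2802 0.0641] jaw -90.96 yaw turn -0.03 dp AFTER turn [1.6, 0.2, 0.5] F [ 0.2  0.1 -0. ] open 60.1 t 9.08
mat [287.0894165  259.24670601] [0.51710516 0.00234132 0.        ]
top collar px [288.2 258.1] (20.044235229492188, 20.512372970581055) -> [ 0.5176 -0.0016  0.038 ]
   stub px [287.8 236.4] 27 [0.5691 0.0007 0.016 ] dir 2.6
side collar px [288.2 258.1] (20.044235229492188, 20.512372970581055) -> [ 0.5176 -0.0016  0.038 ]
   stub px [287.8 236.4] 27 [0.5691 0.0007 0.016 ] dir 2.6
tri [ 0.4544 -0.0456  1.1594] 0.0
nut [287.60714286 257.44642857] [ 4  4  9  8 56] [ 0.51806452 -0.0011004   0.0565    ]
```

The block is about 4 mm from the mat centre, with yaw about 2°. Now I'll close on the socket.

```bash
python3 -m inch '{"dp":[[1.5,0,0],[0,0,0],[0,0,0],[0,0,0],[0,0,0],[0,0,0],[0,0,0],[0,0,0]],"yaw":[0,0,0,0,0,0,0,0]}' 10; python3 - <<'E'
from h import *
go([.3805,.2800,.0625],89.07)
E
```

```text
time_s: 9.75
position: [0.3805, 0.2807, 0.0627]
tcp_rot: [[0.0, -0.015, -1.0], [0.0, -1.0, 0.015], [-1.0, -0.0, -0.0]]
force: [-0.1, -0.3, 1.9]
opening: 0.247
pos [0.3805 0.2807 0.0627] jaw -90.87 yaw turn 0.06 dp AFTER turn [0.2, 0.7, 0.0] F [-0.1 -0.3  1.9] open 21.5 t 9.75
```

```bash
python3 -m inch '{"dp":[[-3,0,0],[-10,0,0],[-20,0,0],[-25,0,0],[-25,0,0],[-15,0,0],[0,0,0],[0,0,0]],"yaw":[0,0,0,0,0,0,0,0]}'; python3 - <<'E'
from h import *
go([.5177,-.0013,.16],91.5)
s,t=snap("5"); crop(s,220,320,160,120,5,"pics/s5r.png")
E
```

```text
time_s: 10.42
position: [0.3806, 0.2807, 0.161]
tcp_rot: [[0.001, -0.015, -1.0], [0.001, -1.0, 0.015], [-1.0, -0.001, -0.001]]
force: [0.4, 0.4, -2.3]
opening: 0.25
pos [0.3806 0.2807 0.161 ] jaw -90.87 yaw turn -2.37 dp AFTER turn [1.0, 285.5, -129.7] F [ 0.4  0.4 -2.3] open 21.7 t 10.42
```

View pics/s5r.png

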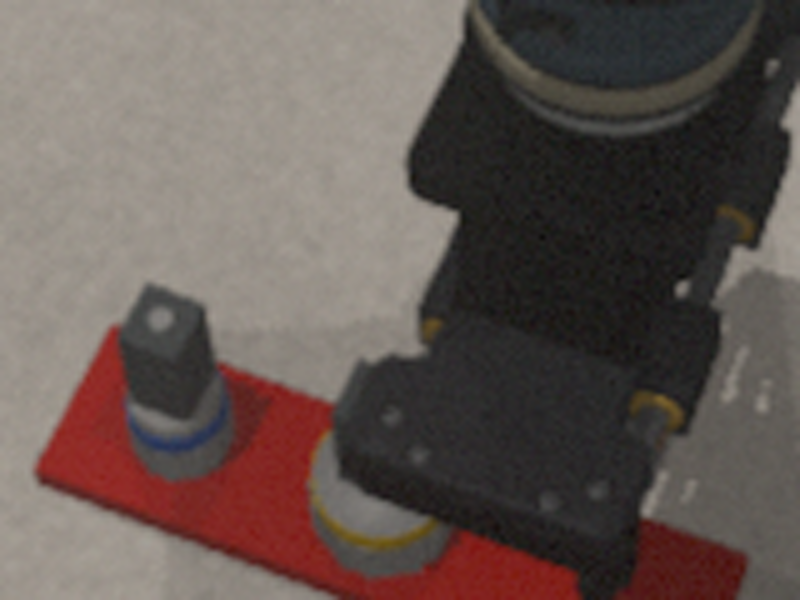

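The grip holds: opening is 21.5 mm and the force shows about 2 N of weight. The rim is 50.7 mm below the TCP. I'll carry it over the nut.

```bash
python3 -m inch '{"dp":[[0,0,0],[0,12,-5],[0,25,-11.5],[0,25,-11.5],[0,25,-11.5],[0,25,-11.5],[0,25,-11.5],[0,25,-11.5],[0,25,-11.5],[0,25,-11.5],[0,25,-11.5],[0,25,-11.5],[0,15,-6.5],[0,7.5,-3],[10,0,0],[15,0,0],[8,0,0],[0,0,0],[0,0,0],[0,0,0]],"yaw":[-2.4,0,0,0,0,0,0,0,0,0,0,0,0,0,0,0,0,0,0,0]}'; python3 - <<'E'
from h import *
go([.5179,-.0003,.125],91.5)
s,t=snap("6"); crop(s,260,200,120,120,5,"pics/s6.png"); crop(t,230,200,120,110,5,"pics/t6.png")
E
```

```text
time_s: 12.18
position: [0.5173, 0.0004, 0.1275]
tcp_rot: [[-0.0, 0.028, -1.0], [0.0, -1.0, -0.028], [-1.0, -0.0, 0.0]]
force: [0.5, -0.6, -2.1]
opening: 0.25
pos [5.173e-01 4.000e-04 1.275e-01] jaw -88.42 yaw turn 0.08 dp AFTER turn [2.5, 0.7, -0.6] F [ 0.5 -0.6 -2.1] open 21.7 t 12.18
```

View pics/s6.png

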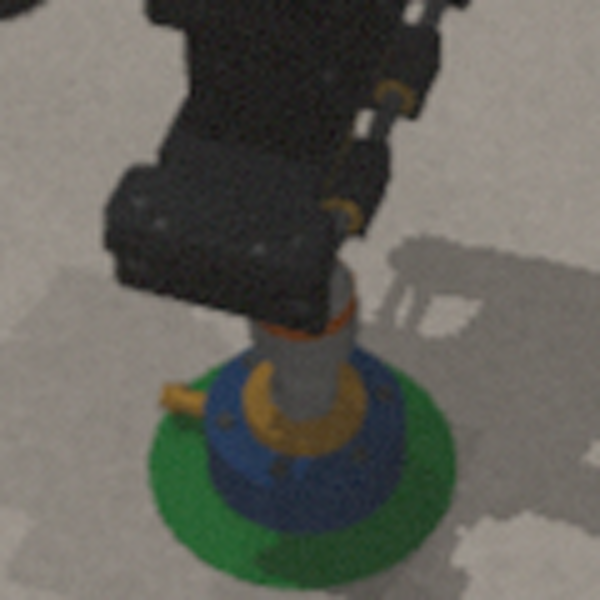

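View pics/t6.png

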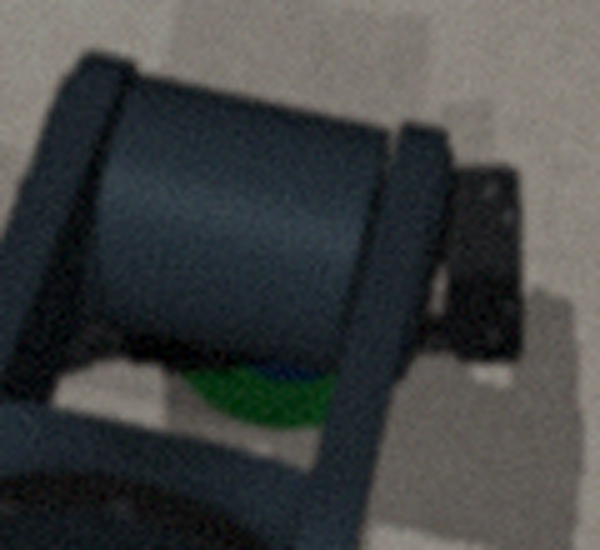

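In the side view the barrel (centre crop px ≈304) lines up with the nut (≈304.5) and collar (≈305.5). I'll lower gently to the bevel and watch the force.

```bash
python3 -m inch '{"dp":[[8,0.4,-0.4],[7,0,0],[4,0,0],[2,0,0],[2,0,0],[2,0,0],[0,0,0],[0,0,0]],"yaw":[0,0,0,0,0,0,0,0]}'; python3 - <<'E'
from h import *
go([.5179,-.0003,.0887],91.5)
E
```

```text
time_s: 12.95
position: [0.518, -0.0008, 0.1025]
tcp_rot: [[-0.0, 0.027, -1.0], [0.0, -1.0, -0.027], [-1.0, -0.0, 0.0]]
force: [0.7, 0.5, -1.4]
opening: 0.25
pos [ 0.518  -0.0008  0.1025] jaw -88.48 yaw turn 0.02 dp AFTER turn [13.8, -0.5, 0.0] F [ 0.7  0.5 -1.4] open 21.7 t 12.95
```

```bash
python3 -m inch '{"dp":[[2,0,0],[2,0,0],[2,0,0],[0,0,0],[0,0,0]],"yaw":[0,0,0,0,0]}'
```

```text
time_s: 13.37
position: [0.5178, -0.0007, 0.0964]
tcp_rot: [[-0.0, 0.027, -1.0], [0.0, -1.0, -0.027], [-1.0, -0.0, 0.0]]
force: [0.1, -1.2, -1.6]
opening: 0.25
```

It slides over the nut without load. The rim is at z ≈ 0.0457, so about 7.7 mm remain.

```bash
python3 -m inch '{"dp":[[2,0,0],[2,0,0],[2,0,0],[1,0,0],[0.5,0,0],[0,0,0],[0,0,0],[0,0,0]],"yaw":[0,0,0,0,0,0,0,0]}'; python3 - <<'E'
from h import *
go([.5179,-.0003,.0887],91.5)
E
```

```text
time_s: 14.03
position: [0.518, -0.0008, 0.0891]
tcp_rot: [[0.0, 0.026, -1.0], [-0.0, -1.0, -0.026], [-1.0, 0.0, -0.0]]
force: [-0.1, 0.3, -2.4]
opening: 0.253
pos [ 0.518  -0.0008  0.0891] jaw -88.48 yaw turn 0.02 dp AFTER turn [0.4, -0.5, 0.1] F [-0.1  0.3 -2.4] open 22.0 t 14.03
```

```bash
python3 -m inch '{"dp":[[0.5,0,0],[0.5,0,0],[0,0,0],[0,0,0],[0,0,0]],"yaw":[0,0,0,0,0]}'; python3 - <<'E'
from h import *
go([.5179,-.0003,.0887],91.5)
s,t=snap("7"); crop(s,260,200,120,120,5,"pics/s7.png")
E
```

```text
time_s: 14.45
position: [0.5181, -0.0008, 0.0887]
tcp_rot: [[0.001, 0.027, -1.0], [-0.0, -1.0, -0.027], [-1.0, 0.0, -0.001]]
force: [-1.2, 0.1, 5.1]
opening: 0.248
pos [ 0.5181 -0.0008  0.0887] jaw -88.47 yaw turn 0.03 dp AFTER turn [-0.0, -0.5, 0.2] F [-1.2  0.1  5.1] open 21.6 t 14.45
```

View pics/s7.png

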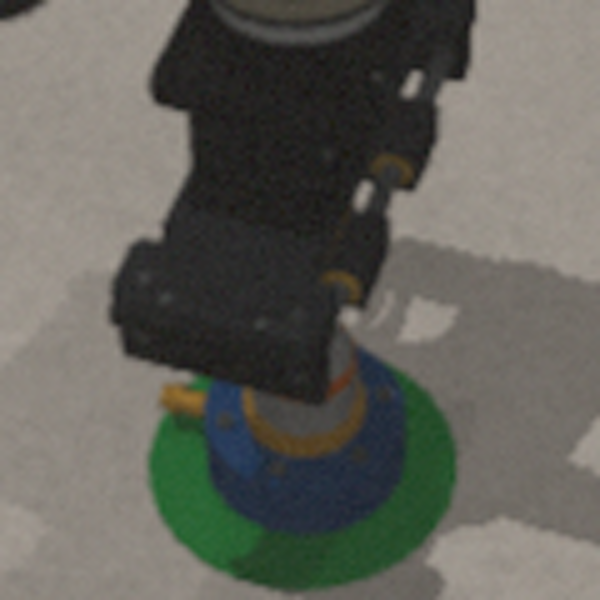

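The socket is fully home. Contact builds to about 7 N at TCP z = 0.0887, exactly the predicted seat height, and in the side view the rim rests on the collar with the block unmoved. One last check of steadiness and the rack, then I'll hand in.

```bash
python3 -m inch '{"dp":[[0,0,0],[0,0,0],[0,0,0],[0,0,0],[0,0,0],[0,0,0]],"yaw":[0,0,0,0,0,0]}'; python3 - <<'E'
from h import *
from rig import bot
s,t=snap("8")
st=bot.read_state(); print(st["qvel"].round(2),st["force"].round(1))
for a in (s,t):
    b=load("side0" if a is s else "top0"); 
r=load("top0")["color"][225:345,140:200].astype(int)-t["color"][225:345,140:200]
q=load("top0")["color"][140:360,400:500].astype(int)-t["color"][140:360,400:500]
print(abs(r[:85]).mean(),abs(q).mean())
cv2.imwrite("pics/c8.png",t["color"][:,:,::-1])
E
```

```text
time_s: 15.05
position: [0.5181, -0.0007, 0.0887]
tcp_rot: [[0.001, 0.027, -1.0], [-0.0, -1.0, -0.027], [-1.0, 0.0, -0.001]]
force: [-1.5, 0.2, 5.5]
opening: 0.251
[ 0.13  0.11  0.02 -0.07  0.08  0.05] [-0.1 -0.5  6. ]
20.51143790849673 25.74881818181818
```

View pics/side8.png

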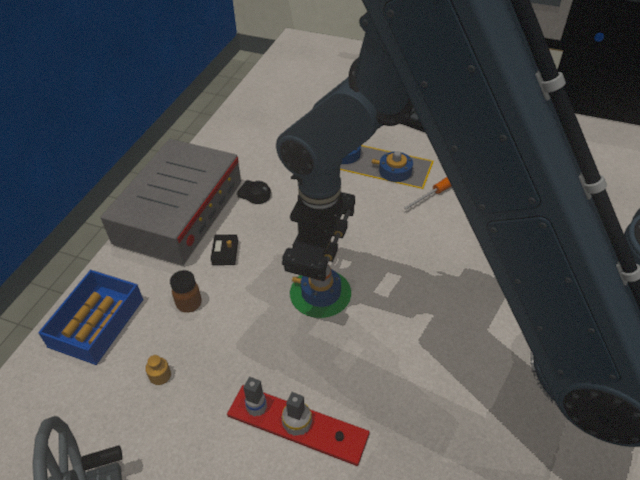

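The side view shows the small and large sockets upright on the rack at px (254,390) and (295,405), the block on the mat at px (320,290), and the bystanders and parked blocks where they were. The arm is steady.

```bash
python3 -c "
from rig import bot
print(bot.hand_in())"
```

```text
the job is handed in; nothing more can be done
None
```

I slid the lone block onto the mat between the open fingers, the trailing finger pushing, then seated the middle (orange-band) socket on its nut. I handed in at about 15 s with the socket still gripped.

**Choice of socket:** I picked it by comparing nut widths in the pictures. Measured against the 48 mm collar, the lone nut came out at about 25 mm and the parked ones at about 30 and 19 mm. The middle socket slid down freely and seated. I did not try the small or large socket, and I did not test the play by nudging.

**Last checks:**
- **Block on the mat:** about 4 mm from the mat's centre in the top view after the push. It looked unmoved in the side view after seating.
- **Socket seating:** the tool stopped at z = 0.0887, the height predicted for fully down. It presses with about 8 N beyond the socket's weight, the tool is upright, and the opening of about 22 mm matches the adapter.
- **Surroundings:** in the last side picture the other two sockets stand upright on the rack. The parked blocks (one half hidden by the arm) and the bystanders look in place.

**Disagreements:**
- The camera and the robot differed by about 1 mm in y. The fit absorbed this.
- A before/after pixel comparison of the rack and parking areas in the top view gave large differences. The arm and its shadows had moved and I did not look further, so I relied on the side picture instead.

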